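# Put the gear in to soak and cover the wash tub

### The arm

A 6-joint arm with a two-finger parallel gripper is mounted at the origin on the work surface. World frame = base frame: x ahead of the robot, y to its left, z up, the work surface at z = 0. Lengths are in m, angles in rad, forces in N, time in s.
With the tool pointing down it reaches from about 0.325 to 0.775 m from the base axis. Payload 5.5 kg.
Tool frame: the origin (TCP) lies on the centre line of the jaws, within the pads' length; the fingertips stand 8 mm ahead of it and the grasp point (between the pads) lies 11 mm behind it; z points along the fingers, y is the line along which they close (so a half turn about z gives the same grasp; the last joint's range is limited). The gripper opens to 85 mm and grips with 20 to 120 N. Pads are 22 mm wide; open, the fingers measure 114 mm over their backs; the gripper's body (76 mm by 85 mm) begins 54 mm behind the grasp point. The pads swing forward as they close: fully open they stand 13 mm farther back than shut.
Start: joints at [1.26, 0.091, 1.231, -0, 1.82, -0.057], TCP at [0.151, 0.581, 0.239] pointing down, gripper open.
Joint ranges: [-2.87, 2.87], [-0.86, 2.18], [0.17, 2.46], [-1.51, 4.65], [0.06, 2.69], [-2.65, 2.65]. Speed limits (rad/s): [2.57, 2.57, 3.01, 3.14, 3.14, 3.14].

### API

Orientations are given as a unit quaternion [x, y, z, w].
In Python, from cell import * gives the robot as it stands.
- The arm moves only by the shell command python3 -m handwheel 'ROWS' [FORCE]. ROWS is JSON, a list of rows, each a list of 3 entries, a list of its own where there are three numbers: the opening, from 0 (shut) to 1 (fully open), then the shift along the tool's x, y, z as a fraction of full scale, then the turn, a rotation vector about the tool's x, y, z as a fraction of full scale. A call has 1 to 20 rows; each row shifts and turns the commanded pose from where the row before left it, along the tool's axes as they then stand; what a row does not reach is not made up. Full scale, the value 1, is 0.04 m for a shift and 10 degrees for a turn. A row lasts 1/8 s, in which the tool goes at most 62.5 mm and 10.7 degrees, less where a joint would pass 70% of its speed; a pose out of reach is approached as far as the arm can. A call with a number of a shift or a turn outside -1 to 1 is refused whole. A call with a gripper value outside its range is refused whole. The fingers move at their own pace and stop on an object; FORCE is the grip in N (left out, the last holds). Time passes only in rows, so rows that do not move let the fingers close. It gives the time, the measured TCP pose, the force, the opening and the grip force at its end, in the units of the state.
- read_state(): the state, without advancing time (a new reading comes with each control period).
- get_image(name): name is "side" or "top"; returns (picture, depth): 420x560x3 uint8, red, green, blue; 420x560 float32, m along the optical axis (not along the pixel's ray), 0 where there is no reading.
- camera_params(name): a dict with "fx", "fy", "cx", "cy" (pixels), "eye" and "attitude" of the camera in the world. Camera axes: x right, y down, z forward; pixel columns grow to the right and rows downward; lengths in m; the calibration is good to about 2 mm. A picture is of the moment at which its call begins. camera_params takes no time and is no camera call.
- close_job(): hands the job in; it is judged then, once.
The state is a dict: "clock": time; "qpos": joint angles; "joint_vel": joint speeds; "tau": joint torques, N m; "position": TCP position; "eef_rot": TCP orientation; "force": force on the tool from outside, world axes, zero at the start; "ft_torque": the same for the moment, N m; "finger_gap": finger opening in m; "grip_force": force on a finger pad.
Only numpy, scipy, OpenCV 4.12 (cv2) and the standard library are available. Lean on these libraries where they do the work, as an engineer would, in place of code of your own. Each camera call takes 0.05 s, during which the arm holds its last target. There are 200 camera calls.

### The job

First swing the rinse arm fully aside to its stop, so that the tub is clear, then lower the gear into the tub so that it stands upright on the bottom. Last, set the lid on the tub so that it sits seated on the rim all round and level. Set gear and lid down gently, without dropping them, and leave the other things on the bench where they are.

Things in the scene. Friction and masses are not known exactly. Their poses are not given: they have to be found in the camera images.
- rinse_arm (a joint): Angle of the rinse arm of the wash station, in rad: 0 = over the tub, 1.3 = its stop, fully aside. It turns about the vertical post at the tray's far end; as it opens it turns clockwise seen from above, its tip going towards the station's +y side. Light friction (0.12 N m, damping 0.15 N m s/rad); it stays where it is left.
- peg_grip (a point): In the red upright round peg on top of the rinse arm's free end: peg diameter 22 mm, its top 20 mm above this point, its foot 32 mm below. It may turn in the fingers. Below it a blue hub, 26 mm diameter, on an aluminium bar 18 mm thick with its axis 44 mm below this point (z = 171 mm); a black nozzle hangs from the end down to z = 126 mm.
- pivot (a point): Point on the arm's vertical turning axis (the post), level with peg_grip and 150 mm from it horizontally. Post and blue hub (34 mm diameter) rise to z = 189 mm.
- washer: Wash station, fixed: steel drip tray 300 x 190 mm, floor 6 mm thick, lip 12 mm high. Origin on the table under about where the tub stands; the tray runs from 100 mm before it to 200 mm beyond it along its x; the post stands at x = +150 mm.
- tub: Round open blue tub with two small wire ears on its +y and -y sides, fixed on the tray floor. Outer diameter 150 mm, wall 4 mm (inner diameter 142 mm), 85 mm high, floor 5 mm thick. Origin: centre of its underside, z up.
- tub_rim (a point): Centre of the tub's mouth, at the height of its rim (85 mm above the tub's origin).
- gear: Loose steel gear standing upright on its gear wheel: wheel 76 mm diameter and 20 mm high, then a collar of 40 mm diameter to 28 mm, then a plain round shaft of 26 mm diameter to 62 mm. Mass about 0.45 kg. Origin: centre of its underside, z up along the shaft.
- gear_grip (a point): On the gear's shaft axis, 48 mm above its underside (14 mm below the shaft's top): where to grip.
- lid: Loose round aluminium lid lying flat, knob up. Below: dark locating disc, 132 mm diameter, 8 mm deep, lower edge bevelled, goes inside the tub's mouth; above it a plate of 160 mm diameter, 5 mm thick, rests on the rim; then a neck and a round black knob. About 0.3 kg. Origin: centre of the underside of the locating disc, z up.
- lid_seat (a point): Centre of the underside of the lid's plate, 8 mm above the lid's origin. With the lid home it coincides with tub_rim.
- lid_knob (a point): Centre of the lid's black knob height-wise, 40 mm above the lid's origin: knob diameter 30 mm, from 25 to 53 mm above the origin.
- spray_can: Bystander: spray can, 60 mm diameter, 190 mm high, upright; origin under its centre.
- oil_bottle: Bystander: red bottle, 68 mm diameter, 170 mm high, upright; origin under its centre.
- wrench: Bystander: wrench lying flat at the left, along its own x, about 160 mm.
- screwdriver: Bystander: screwdriver lying on the table at the right, along its own x, about 200 mm.
- mug: Bystander: blue mug, 80 mm diameter, 90 mm high; origin under its centre.
- oil_filter: Bystander: yellow oil filter, 72 mm diameter, 81 mm high; origin under its centre.
- brush: Bystander: brush lying on the table at the left, along its own x, about 200 mm.
There are look-alikes about, which are no part of the job. Of the things that look like the lid, take the one that is farthest to the robot's left at the start.

How it is judged:
By the outcome, as a careful person would: the job done as asked, in the order asked, and still so for the second after the job is handed in, with the robot touching nothing.
It also fails if it takes over 72 s, if anything falls off the work surface, if the arm or the gripper's body presses on something with over 40 N, if the wrist force passes 120 N, or if a joint passes its speed limit or range.

## Working session

There is one attempt and no reset: what is moved stays moved. The work goes in short steps, Python scripts to look and compute and a shell command to move; the robot and the scene stay as the last step left them, time stands still between calls to the robot, and variables do not carry over. Pictures are saved under pics/ and viewed, at most 10 in all, crops included, and the job is handed in when it is done.

```bash
ls; mkdir -p pics; python3 - <<'E'
from cell import *
import cv2,numpy as np
for n in("top","side"):
    p,d=get_image(n); cv2.imwrite(f"pics/{n}0.png",p[:,:,::-1]); np.savez(f"/tmp/{n}0.npz",p=p,d=d)
    print(n,camera_params(n),(d>0).mean())
print(read_state())
E
```

```text
pics
top {'fx': 452.278486971169, 'fy': 452.278486971169, 'cx': 279.90896302265963, 'cy': 215.10680849867833, 'eye': array([ 0.42061387, -0.01338931,  1.6255326 ]), 'attitude': array([ 0.71368115, -0.69954167,  0.02937237, -0.0209266 ])} 0.9960246598639456
side {'fx': 447.83594177623667, 'fy': 447.83594177623667, 'cx': 275.6414694481619, 'cy': 210.1627602222978, 'eye': array([0.23990658, 0.97836435, 1.04538537]), 'attitude': array([-0.11481291,  0.90552755, -0.40338768,  0.06415786])} 0.996016156462585
{'clock': 0.1, 'qpos': array([ 1.26028019e+00,  9.18085796e-02,  1.23176121e+00, -5.23112232e-06,
        1.81978396e+00, -5.66925670e-02]), 'joint_vel': array([-6.32871529e-04, -2.09655153e-03, -1.81073284e-03, -5.31222945e-05,
        1.61187993e-05, -8.77537948e-04]), 'tau': array([ 1.77008791e-03, -4.60217178e+01, -4.19217718e+01, -1.01215921e-04,
        1.05428242e-02, -3.74091746e-05]), 'position': array([0.15059275, 0.58055652, 0.23825135]), 'eef_rot': array([ 1.26571959e-01,  9.91957037e-01, -8.66208758e-04, -1.58272418e-04]), 'force': array([-0.32007928, -0.48444496, -0.0769686 ]), 'ft_torque': array([ 0.0447298 , -0.0666965 , -0.02020168]), 'grip_force': 0.0, 'finger_gap': 0.08534972398315141}
```

View pics/top0.png

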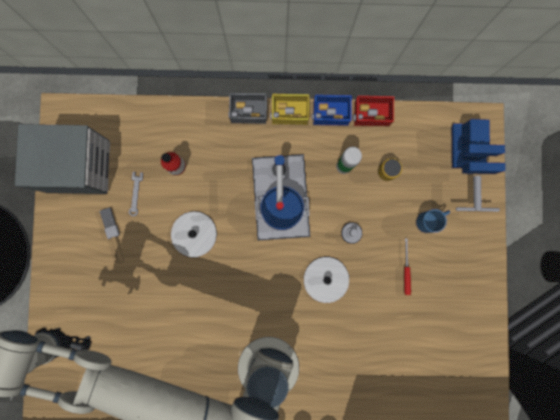

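View pics/side0.png

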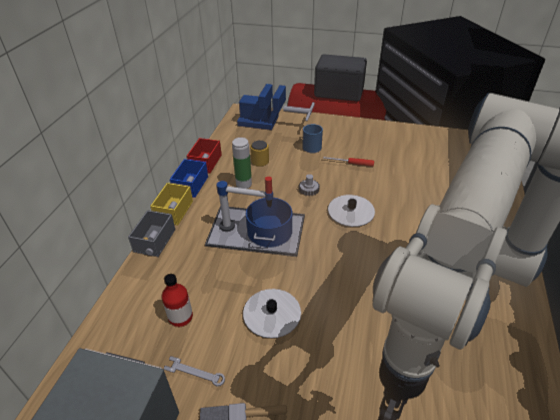

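The top view shows the tub at about (283,208) under the rinse arm: red peg (280,205), post (280,161). The gear is at (352,232), and the lids are at (193,235) and (327,280). Image left is the robot's +y, so (193,235) is the lid to take.

```bash
cat > h.py <<'E'
from cell import *
import cv2,numpy as np
from scipy.spatial.transform import Rotation as R
def cloud(n,d):
    c=camera_params(n); v,u=np.mgrid[:420,:560]
    P=np.dstack([(u-c['cx'])/c['fx']*d,(v-c['cy'])/c['fy']*d,d])
    return P@R.from_quat(c['attitude']).as_matrix().T+c['eye']
def ray(n,u,v,z):
    c=camera_params(n); r=R.from_quat(c['attitude']).apply([(u-c['cx'])/c['fx'],(v-c['cy'])/c['fy'],1])
    return c['eye']+r*(z-c['eye'][2])/r[2]
def blob(n,m,win,z,show=True):
    "largest blob in window -> centre of its enclosing circle/centroid cast to plane z"
    u0,v0,u1,v1=win; w=np.zeros_like(m,np.uint8); w[v0:v1,u0:u1]=m[v0:v1,u0:u1]
    k,l,s,c=cv2.connectedComponentsWithStats(w)
    i=1+np.argmax(s[1:,4]); (a,b),r=cv2.minEnclosingCircle(np.argwhere(l==i)[:,::-1].astype(np.float32))
    return s[i,4],np.round(c[i],1),(round(a,1),round(b,1),round(r,1)),np.round(ray(n,*c[i],z),4),np.round(ray(n,a,b,z),4)
def grab(n):
    p,d=get_image(n); return p,d,cv2.cvtColor(p,cv2.COLOR_RGB2HSV),cloud(n,d)
E
python3 - <<'E'
from h import *
D={}
for n in("top","side"):
    f=np.load(f"/tmp/{n}0.npz"); D[n]=(f['p'],f['d'],cv2.cvtColor(f['p'],cv2.COLOR_RGB2HSV),cloud(n,f['d']))
p,d,h,P=D['top']; Z=P[...,2]
red=((h[...,0]<8)|(h[...,0]>172))&(h[...,1]>130)&(h[...,2]>60)
def sh(t,*a): print(t,*blob(*a))
print('table z',np.median(Z[300:340,330:400]))
W=(250,150,312,240)
sh('pegtop','top',red&(Z>.2),(265,190,295,215),.235)
sh('posttop','top',(Z>.16)&(h[...,1]>90)&(h[...,0]>95)&(h[...,0]<130),(265,150,295,172),.189)
sh('bar','top',(Z>.155),(265,150,295,225),.18)
sh('tub','top',(Z>.07)&(Z<.105),(255,170,312,235),.091)
sh('gearshaft','top',(Z>.05),(335,215,370,250),.062)
sh('gearwheel','top',(Z>.012),(335,215,370,250),.02)
for w in((165,205,222,262),(300,252,355,308)):
    sh('knob','top',(Z>.035),w,.053); sh('plate','top',(Z>.006)&(h[...,1]<60),w,.013)
sh('tray','top',(Z>.004),(245,150,315,250),.012)
m=((Z>.004)).astype(np.uint8); m[:150]=0;m[245:]=0;m[:,:246]=0;m[:,314:]=0
pts=np.argwhere(m)[:,::-1]; print(cv2.minAreaRect(pts.astype(np.float32)))
p,d,h,P=D['side']; Z=P[...,2]
red=((h[...,0]<8)|(h[...,0]>172))&(h[...,1]>130)&(h[...,2]>60)
sh('S peg','side',red&(Z>.15),(255,170,285,205),.209)
q=P[(red&(Z>.17))][:]; q=q[np.abs(q[:,0]-.45)<.1]; print(q.mean(0),q[:,2].max())
sh('S plate','side',(Z>.008)&(Z<.03)&(h[...,1]<60),(235,285,310,340),.013)
sh('S knob','side',(h[...,2]<60),(255,295,285,320),.04)
sh('S gear','side',(Z>.055),(295,170,325,200),.062)
sh('S tub','side',(Z>.07)&(Z<.1),(235,190,300,250),.091)
E
```

```text
table z 0.0015748414176530723
pegtop 34 [279.4 205.2] (279.4, 205.2, 3.2) [ 0.5506 -0.0267  0.235 ] [ 0.5506 -0.0269  0.235 ]
posttop 74 [278.9 160.1] (279.0, 160.0, 5.0) [ 0.7001 -0.023   0.189 ] [ 0.7005 -0.0232  0.189 ]
bar 368 [278.6 181.4] (279.0, 183.0, 28.0) [ 0.6324 -0.0232  0.18  ] [ 0.6274 -0.0247  0.18  ]
tub 96 [269.4 211.2] (280.4, 208.2, 21.8) [0.5427 0.0054 0.091 ] [ 0.5539 -0.0318  0.091 ]
gearshaft 43 [353.  232.9] (353.0, 233.0, 3.6) [ 0.4758 -0.2853  0.062 ] [ 0.4753 -0.2853  0.062 ]
gearwheel 339 [351.1 233. ] (350.8, 233.2, 10.9) [ 0.4767 -0.2858  0.02  ] [ 0.476  -0.2848  0.02  ]
knob 64 [191.3 233.8] (191.5, 233.9, 4.6) [0.4618 0.275  0.053 ] [0.4613 0.2742 0.053 ]
plate 1590 [192.9 234.2] (193.4, 234.0, 23.3) [0.4614 0.2765 0.013 ] [0.4621 0.2745 0.013 ]
knob 61 [326.8 280.4] (327.0, 280.0, 4.5) [ 0.31   -0.1976  0.053 ] [ 0.3115 -0.1982  0.053 ]
plate 1606 [325.7 279.9] (326.0, 279.5, 23.3) [ 0.3091 -0.1983  0.013 ] [ 0.3104 -0.1993  0.013 ]
tray 4258 [280.1 198.1] (280.4, 198.8, 51.5) [ 0.597  -0.0311  0.012 ] [ 0.5946 -0.0323  0.012 ]
((279.5, 196.99996948242188), (66.99998474121094, 93.99998474121094), -0.0)
S peg 96 [268.4 184.2] (268.0, 184.5, 7.8) [ 0.5535 -0.0276  0.209 ] [ 0.5543 -0.0262  0.209 ]
[ 0.54629498 -0.01962109  0.21431673] 0.23572425212713666
S plate 2030 [271.5 313.6] (271.5, 313.5, 28.7) [0.4637 0.2841 0.013 ] [0.4637 0.2838 0.013 ]
S knob 119 [271.2 306.1] (271.0, 306.4, 6.7) [0.465  0.2791 0.04  ] [0.4653 0.28   0.04  ]
S gear 33 [309.1 177. ] (309.3, 176.9, 3.4) [ 0.4778 -0.2783  0.062 ] [ 0.4773 -0.2787  0.062 ]
S tub 484 [268.6 216.3] (268.5, 214.5, 23.4) [ 0.5531 -0.0138  0.091 ] [ 0.5556 -0.0217  0.091 ]
```

```bash
python3 -m handwheel '[[1,[0,0,-0.8],[0,0,-0.725]],[1,[0,0,-0.7],[0,0,-0.725]],[1,[-0.55,-0.85,0],[0,0,0]],[1,[-0.55,-0.85,0],[0,0,0]],[1,[-0.55,-0.85,0],[0,0,0]],[1,[-0.55,-0.85,0],[0,0,0]],[1,[-0.55,-0.85,0],[0,0,0]],[1,[-0.55,-0.85,0],[0,0,0]],[1,[-0.55,-0.85,0],[0,0,0]],[1,[-0.55,-0.85,0],[0,0,0]],[1,[-0.55,-0.85,0],[0,0,0]],[1,[-0.55,-0.85,0],[0,0,0]],[1,[-0.55,-0.85,0],[0,0,0]],[1,[-0.55,-0.85,0],[0,0,0]],[1,[-0.55,-0.85,0],[0,0,0]],[1,[-0.55,-0.85,0],[0,0,0]],[1,[-0.55,-0.85,0],[0,0,0]],[1,[-0.55,-0.85,0],[0,0,0]],[1,[0,0,0],[0,0,0]],[1,[0,0,0],[0,0,0]]]' 30
```

```text
clock: 2.6
position: [0.502, 0.0368, 0.2989]
eef_rot: [0.0, 1.0, 0.0, -0.001]
force: [0.4, -0.1, 0.0]
finger_gap: 0.0856
grip_force: 0.0
```

```bash
python3 -m handwheel '[[1,[-0.62,-0.79,0],[0,0,0]],[1,[-0.62,-0.79,0],[0,0,0]],[1,[0,0,0],[0,0,0]],[1,[0,0,0.6],[0,0,0]],[1,[0,0,0.6],[0,0,0]],[1,[0,0,0.6],[0,0,0]],[1,[0,0,0.5],[0,0,0]],[1,[0,0,0],[0,0,0]],[0,[0,0,0],[0,0,0]],[0,[0,0,0],[0,0,0]],[0,[0,0,0],[0,0,0]],[0,[0,0,0],[0,0,0]],[0,[0,0,0],[0,0,0]],[0,[0,0,0],[0,0,0]]]' 30
```

```text
clock: 4.35
position: [0.552, -0.0268, 0.208]
eef_rot: [0.0, 1.0, -0.0, 0.001]
force: [-0.4, -0.4, 4.5]
finger_gap: 0.021
grip_force: 29.5
```

```bash
python3 -m handwheel '[[0,[-0.02,0.487,0],[0,0,0]],[0,[-0.083,0.48,0],[0,0,0]],[0,[-0.144,0.465,0],[0,0,0]],[0,[-0.203,0.443,0],[0,0,0]],[0,[-0.259,0.412,0],[0,0,0]],[0,[-0.31,0.375,0],[0,0,0]],[0,[-0.356,0.332,0],[0,0,0]],[0,[-0.396,0.283,0],[0,0,0]],[0,[-0.43,0.229,0],[0,0,0]],[0,[-0.228,0.09,0],[0,0,0]],[0,[-0.228,0.085,0],[0,0,0]],[0,[0,0,0],[0,0,0]]]' 30
```

```text
clock: 5.85
position: [0.6533, 0.1169, 0.2063]
eef_rot: [0.002, 1.0, -0.004, -0.008]
force: [-28.4, -18.0, 8.7]
finger_gap: 0.021
grip_force: 32.3
```

```bash
python3 - <<'E'
from h import *
s=read_state(); print(s['position'],s['force'])
p=s['position']; v=p[:2]-[.7003,-.0232]; print(np.hypot(*v),np.degrees(np.arctan2(v[1],v[0])))
E
```

```text
[0.65328235 0.11693847 0.20627717] [-28.37321728 -18.01292523   8.69216185]
0.14781559208817052 108.54704384496686
```

```bash
python3 -m handwheel '[[1,[0,0,0],[0,0,0]],[1,[0,0,0],[0,0,0]],[1,[0,0,0],[0,0,0]],[1,[0,0,-0.8],[0,0,0]],[1,[0,0,-0.8],[0,0,0]],[1,[0,0,-0.8],[0,0,0]],[1,[0.375,-0.84,0],[0,0,0]],[1,[0.375,-0.84,0],[0,0,0]],[1,[0.375,-0.84,0],[0,0,0]],[1,[0.375,-0.84,0],[0,0,0]],[1,[0.375,-0.84,0],[0,0,0]],[1,[0.375,-0.84,0],[0,0,0]],[1,[0.375,-0.84,0],[0,0,0]],[1,[0.375,-0.84,0],[0,0,0]],[1,[0.375,-0.84,0],[0,0,0]],[1,[0.375,-0.84,0],[0,0,0]],[1,[0.375,-0.84,0],[0,0,0]],[1,[0.375,-0.84,0],[0,0,0]],[1,[0,0,0],[0,0,0]]]' 30; python3 - <<'E'
from h import *
p,d,h,P=grab('top'); Z=P[...,2]; cv2.imwrite('pics/top1.png',p[100:300,130:430,::-1].repeat(2,0).repeat(2,1)); np.savez('/tmp/top1.npz',p=p,d=d)
def sh(t,*a): print(t,*blob(*a))
red=((h[...,0]<8)|(h[...,0]>172))&(h[...,1]>130)&(h[...,2]>60)
sh('tub','top',(Z>.07)&(Z<.105),(245,170,315,245),.091)
sh('pegtop','top',red&(Z>.2),(225,150,295,215),.235)
sh('post','top',(Z>.16)&(h[...,1]>90)&(h[...,0]>95)&(h[...,0]<130),(265,150,295,172),.189)
p,d,h,P=grab('side'); Z=P[...,2]
sh('Stub','side',(Z>.075)&(Z<.1),(235,190,305,250),.091)
print(read_state()['position'])
E
```

```text
clock: 8.22
position: [0.4773, -0.2843, 0.303]
eef_rot: [0.002, 1.0, -0.0, -0.0]
force: [0.3, -0.1, 0.2]
finger_gap: 0.0855
grip_force: 0.0
tub 209 [282.2 205.1] (281.1, 207.7, 22.1) [ 0.5644 -0.0377  0.091 ] [ 0.5554 -0.0342  0.091 ]
pegtop 42 [233.7 173.5] (234.0, 173.5, 4.0) [0.646  0.1165 0.235 ] [0.6462 0.1157 0.235 ]
post 77 [279.1 160.4] (278.7, 160.5, 5.1) [ 0.6992 -0.0234  0.189 ] [ 0.6989 -0.0221  0.189 ]
Stub 407 [268.6 214.7] (268.5, 214.0, 23.3) [ 0.5551 -0.0208  0.091 ] [ 0.5563 -0.024   0.091 ]
[ 0.47823602 -0.28233166  0.30318194]
```

View pics/top1.png

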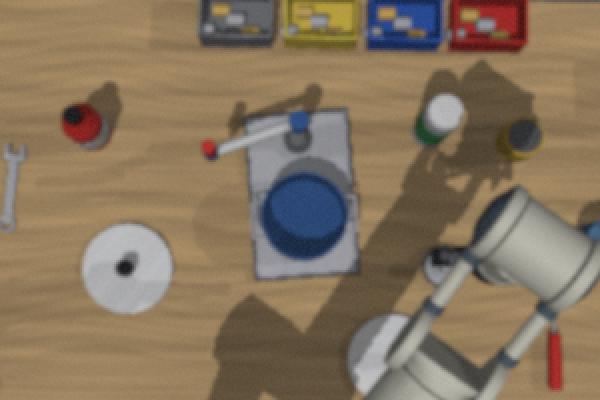

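The picture (2x crop) shows the tub clear, with the peg at about (209,148). It seems to have come back roughly 2° from where the arm met its stop, so I'll nudge it against the stop with closed fingers.

```bash
python3 -m handwheel '[[0,[-0.268,0.864,0],[0,0,0]],[0,[-0.268,0.864,0],[0,0,0]],[0,[-0.268,0.864,0],[0,0,0]],[0,[-0.268,0.864,0],[0,0,0]],[0,[-0.268,0.864,0],[0,0,0]],[0,[-0.268,0.864,0],[0,0,0]],[0,[-0.268,0.864,0],[0,0,0]],[0,[-0.268,0.864,0],[0,0,0]],[0,[-0.268,0.864,0],[0,0,0]],[0,[-0.268,0.864,0],[0,0,0]],[0,[-0.268,0.864,0],[0,0,0]],[0,[0,0,0.8],[0,0,0]],[0,[0,0,0.8],[0,0,0]],[0,[0,0,0.8],[0,0,0]],[0,[-0.25,0.09,0],[0,0,0]],[0,[-0.25,0.09,0],[0,0,0]],[0,[0,0,0],[0,0,0]]]'
```

```text
clock: 10.45
position: [0.6176, 0.1054, 0.2093]
eef_rot: [-0.0, 1.0, 0.0, 0.002]
force: [-0.5, 0.1, 0.1]
finger_gap: 0.0001
grip_force: 0.0
```

```bash
python3 -m handwheel '[[0,[-0.14,0.05,0],[0,0,0]],[0,[-0.14,0.05,0],[0,0,0]],[0,[-0.12,0.04,0],[0,0,0]],[0,[0,0,0],[0,0,0]]]'
```

```text
clock: 10.95
position: [0.6275, 0.1086, 0.2082]
eef_rot: [0.001, 1.0, -0.002, -0.006]
force: [-25.8, -7.4, 8.4]
finger_gap: -0.0002
grip_force: 13.0
```

```bash
python3 -m handwheel '[[0,[0.2,-0.07,0],[0,0,0]],[0,[0.5,-0.18,0],[0,0,0]],[0,[0.3,0,-0.8],[0,0,0]],[0,[0.3,0,-0.8],[0,0,0]],[1,[0.3,-0.84,-0.8],[0,0,0]],[1,[0.3,-0.84,0],[0,0,0]],[1,[0.3,-0.84,0],[0,0,0]],[1,[0.3,-0.84,0],[0,0,0]],[1,[0.3,-0.84,0],[0,0,0]],[1,[0.3,-0.84,0],[0,0,0]],[1,[0.3,-0.84,0],[0,0,0]],[1,[0.3,-0.84,0],[0,0,0]],[1,[0.22,-0.84,0],[0,0,0]],[1,[0,-0.84,0],[0,0,0]],[1,[0,-0.84,0],[0,0,0]],[1,[0,-0.4,0],[0,0,0]],[1,[0,0,0],[0,0,0]]]'; python3 - <<'E'
from h import *
p,d,h,P=grab('top'); Z=P[...,2]
def sh(t,*a): print(t,*blob(*a))
red=((h[...,0]<8)|(h[...,0]>172))&(h[...,1]>130)&(h[...,2]>60)
sh('pegtop','top',red&(Z>.2),(225,150,295,215),.235)
# tub rim: blue mask, fit ellipse to outer; rim outer extents
blue=(h[...,0]>100)&(h[...,0]<125)&(h[...,1]>90)
sh('tub blue','top',blue,(250,175,312,240),.091)
# tray rectangle minus arm: contour of low-sat
tr=((Z>.003)&(Z<.03)&(h[...,1]<60)).astype(np.uint8)
w=np.zeros_like(tr); w[150:245,246:318]=tr[150:245,246:318]
print(cv2.minAreaRect(np.argwhere(w)[:,::-1].astype(np.float32)))
r=cv2.minAreaRect(np.argwhere(w)[:,::-1].astype(np.float32)); print([np.round(ray('top',*q,.012),3) for q in cv2.boxPoints(r)], np.round(ray('top',*r[0],.012),4))
m=(Z>.075)&(Z<.1); m[:180]=0;m[240:]=0;m[:,:250]=0;m[:,312:]=0
q=P[m]; A=np.c_[2*q[:,:2],np.ones(len(q))]; s=np.linalg.lstsq(A,(q[:,:2]**2).sum(1),rcond=None)[0]; print('rim fit',s[:2],np.sqrt(s[2]+s[0]**2+s[1]**2),len(q))
m=(Z>.2)&(Z<.25)&red; print('peg cloud',P[m].mean(0))
E
```

```text
clock: 13.08
position: [0.475, -0.2857, 0.303]
eef_rot: [0.001, 1.0, 0.0, -0.0]
force: [-0.1, 1.4, 0.3]
finger_gap: 0.0856
grip_force: 0.0
pegtop 42 [233.8 173.6] (234.0, 173.5, 4.0) [0.646  0.1165 0.235 ] [0.6462 0.1157 0.235 ]
tub blue 1434 [281.7 207.2] (282.0, 207.5, 21.7) [ 0.5571 -0.0363  0.091 ] [ 0.5562 -0.0373  0.091 ]
((278.212890625, 197.12872314453125), (84.27964782714844, 58.50818634033203), 84.2894058227539)
[array([0.739, 0.099, 0.012]), array([ 0.765, -0.111,  0.012]), array([ 0.463, -0.146,  0.012]), array([0.438, 0.061, 0.012])] [ 0.6003 -0.0242  0.012 ]
rim fit [ 0.5552437  -0.03497117] 0.07248720001879679 193
peg cloud [0.64623669 0.11661578 0.23325172]
```

Peg position is unchanged, so the arm was already at its stop: tub→pivot heading is about 5°, and 5° less 74.5° matches the measured angle. Now the gear.

```bash
python3 -m handwheel '[[1,[0,0,0.9],[0,0,0]],[1,[0,0,0.9],[0,0,0]],[1,[0,0,0.9],[0,0,0]],[1,[0,0,0.9],[0,0,0]],[1,[0,0,0.9],[0,0,0]],[1,[0,0,0.8],[0,0,0]],[1,[0,0,0.65],[0,0,0]],[1,[0,0,0.4],[0,0,0]],[1,[0,0,0.2],[0,0,0]],[1,[0,0,0],[0,0,0]],[0,[0,0,0],[0,0,0]],[0,[0,0,0],[0,0,0]],[0,[0,0,0],[0,0,0]],[0,[0,0,0],[0,0,0]],[0,[0,0,0],[0,0,0]],[0,[0,0,0],[0,0,0]]]' 50
```

```text
clock: 15.12
position: [0.4754, -0.2859, 0.0422]
eef_rot: [0.0, 1.0, -0.001, 0.001]
force: [-0.3, -3.7, 5.3]
finger_gap: 0.0247
grip_force: 49.5
```

```bash
python3 -m handwheel '[[0,[0,0,-0.3],[0,0,0]],[0,[0,0,-0.7],[0,0,0]],[0,[0,0,-0.8],[0,0,0]],[0,[0,0,-0.8],[0,0,0]],[0,[0,0,-0.6],[0,0,0]],[0,[-0.25,0.785,0],[0,0,0]],[0,[-0.25,0.785,0],[0,0,0]],[0,[-0.25,0.785,0],[0,0,0]],[0,[-0.25,0.785,0],[0,0,0]],[0,[-0.25,0.785,0],[0,0,0]],[0,[-0.25,0.785,0],[0,0,0]],[0,[-0.25,0.785,0],[0,0,0]],[0,[-0.25,0.785,0],[0,0,0]],[0,[0,0,0],[0,0,0]],[0,[0,0,0],[0,0,0]]]' 50; python3 - <<'E'
from h import *
p,d,h,P=grab('side'); cv2.imwrite('pics/side1.png',p[100:300,180:380,::-1].repeat(3,0).repeat(3,1))
s=read_state();print(s['position'],s['force'])
E
```

```text
clock: 17.0
position: [0.5545, -0.0341, 0.1682]
eef_rot: [0.0, 1.0, 0.0, -0.001]
force: [-0.5, -0.1, -4.8]
finger_gap: 0.0243
grip_force: 50.1
[ 0.55459509 -0.03450435  0.16849676] [ 0.05369921  0.23757973 -5.02260688]
```

View pics/side1.png

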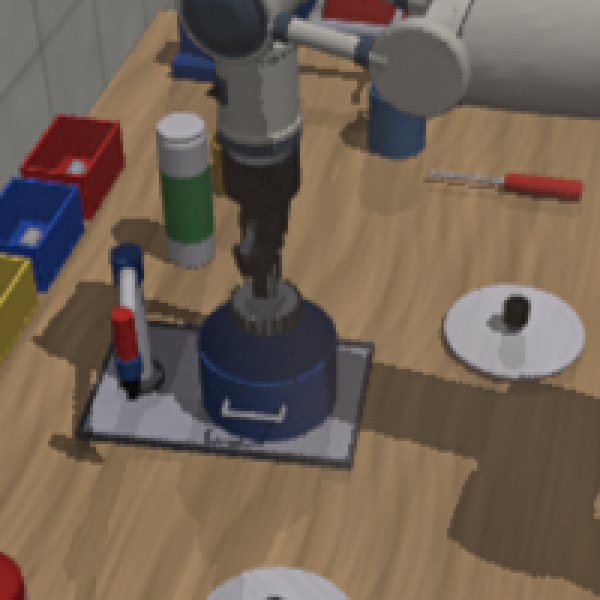

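The gear hangs upright over the tub mouth (crop ~(265,310)), clear of the rinse arm. Lowering.

```bash
python3 -m handwheel '[[0,[-0.01,-0.01,0.4],[0,0,0]],[0,[0,0,0.5],[0,0,0]],[0,[0,0,0.5],[0,0,0]],[0,[0,0,0.5],[0,0,0]],[0,[0,0,0.4],[0,0,0]],[0,[0,0,0.25],[0,0,0]],[0,[0,0,0.1],[0,0,0]],[0,[0,0,0.05],[0,0,0]],[0,[0,0,0],[0,0,0]]]'
```

```text
clock: 18.18
position: [0.556, -0.0345, 0.0619]
eef_rot: [0.0, 1.0, -0.0, 0.001]
force: [-0.3, -0.3, -5.1]
finger_gap: 0.0245
grip_force: 50.1
```

```bash
python3 -m handwheel '[[0,[0,0,0.08],[0,0,0]],[0,[0,0,0.06],[0,0,0]],[0,[0,0,0.04],[0,0,0]],[0,[0,0,0.03],[0,0,0]],[0,[0,0,0],[0,0,0]]]'
```

```text
clock: 18.8
position: [0.5557, -0.0345, 0.0532]
eef_rot: [0.0, 1.0, 0.0, 0.0]
force: [-1.8, 1.2, -2.1]
finger_gap: 0.0244
grip_force: 50.5
```

```bash
python3 -m handwheel '[[0,[0,0,0.02],[0,0,0]],[0,[0,0,0],[0,0,0]],[0.45,[0,0,0],[0,0,0]],[0.7,[0,0,0],[0,0,0]],[0.7,[0,0,0],[0,0,0]],[0.7,[0,0,0],[0,0,0]]]'
```

```text
clock: 19.55
position: [0.5557, -0.0346, 0.052]
eef_rot: [0.0, 1.0, -0.0, 0.0]
force: [0.6, -0.4, -0.3]
finger_gap: 0.0593
grip_force: 0.0
```

```bash
python3 -m handwheel '[[0.7,[0,0,-0.5],[0,0,0]],[0.7,[0,0,-0.8],[0,0,0]],[0.7,[0,0,-0.8],[0,0,0]],[0.7,[0,0,-0.8],[0,0,0]],[1,[0,0,-0.8],[0,0,0]],[1,[0.261,0.858,0],[0,0,0]],[1,[0.261,0.858,0],[0,0,0]],[1,[0.261,0.858,0],[0,0,0]],[1,[0.261,0.858,0],[0,0,0]],[1,[0.261,0.858,0],[0,0,0]],[1,[0.261,0.858,0],[0,0,0]],[1,[0.261,0.858,0],[0,0,0]],[1,[0.261,0.858,0],[0,0,0]],[1,[0.261,0.858,0],[0,0,0]],[1,[0,0,0],[0,0,0]]]'; python3 - <<'E'
from h import *
p,d,h,P=grab('top'); Z=P[...,2]; cv2.imwrite('pics/top2.png',p[140:290,150:330,::-1].repeat(3,0).repeat(3,1))
def sh(t,*a): print(t,*blob(*a))
sh('shaft','top',(Z>.06)&(Z<.085)&(h[...,1]<90),(265,190,298,225),.073)
print(read_state()['position'])
E
```

```text
clock: 21.42
position: [0.4612, 0.2764, 0.2017]
eef_rot: [-0.001, 1.0, 0.001, 0.001]
force: [-0.3, -0.7, 0.4]
finger_gap: 0.0853
grip_force: 0.0
shaft 43 [280.6 208. ] (280.5, 208.0, 3.6) [ 0.556  -0.0327  0.073 ] [ 0.556  -0.0324  0.073 ]
[0.461674   0.27519533 0.20148783]
```

View pics/top2.png

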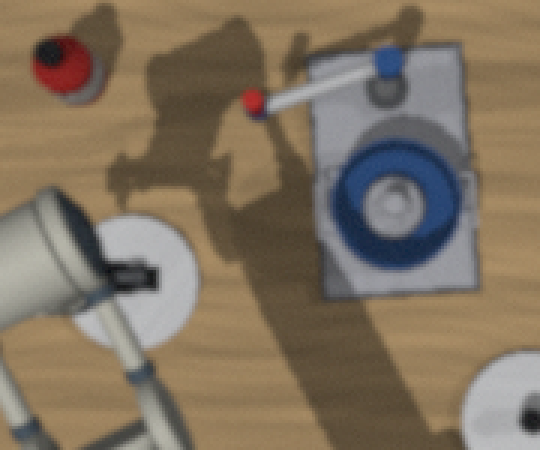

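The gear stands upright in the tub, with its shaft at crop (395,203). Camera-to-robot bias is about 2 mm in y. Now the lid.

```bash
python3 -m handwheel '[[1,[0,-0.04,0.8],[0,0,0]],[1,[0,0,0.8],[0,0,0]],[1,[0,0,0.8],[0,0,0]],[1,[0,0,0.8],[0,0,0]],[1,[0,0,0.6],[0,0,0]],[1,[0,0,0.3],[0,0,0]],[1,[0,0,0.16],[0,0,0]],[1,[0,0,0],[0,0,0]],[0,[0,0,0],[0,0,0]],[0,[0,0,0],[0,0,0]],[0,[0,0,0],[0,0,0]],[0,[0,0,0],[0,0,0]],[0,[0,0,0],[0,0,0]],[0,[0,0,0],[0,0,0]]]' 60
```

```text
clock: 23.22
position: [0.4622, 0.2732, 0.0305]
eef_rot: [0.0, 1.0, 0.0, 0.001]
force: [-0.9, 1.1, 5.4]
finger_gap: 0.0288
grip_force: 59.7
```

```bash
python3 -m handwheel '[[0,[0,0,-0.3],[0,0,0]],[0,[0,0,-0.7],[0,0,0]],[0,[0,0,-0.8],[0,0,0]],[0,[0,0,-0.8],[0,0,0]],[0,[0,0,-0.5],[0,0,0]],[0,[-0.2325,-0.775,0],[0,0,0]],[0,[-0.2325,-0.775,0],[0,0,0]],[0,[-0.2325,-0.775,0],[0,0,0]],[0,[-0.2325,-0.775,0],[0,0,0]],[0,[-0.2325,-0.775,0],[0,0,0]],[0,[-0.2325,-0.775,0],[0,0,0]],[0,[-0.2325,-0.775,0],[0,0,0]],[0,[-0.2325,-0.775,0],[0,0,0]],[0,[-0.2325,-0.775,0],[0,0,0]],[0,[-0.2325,-0.775,0],[0,0,0]],[0,[0,0,0],[0,0,0]],[0,[0,0,0],[0,0,0]]]'; python3 - <<'E'
from h import *
p,d,h,P=grab('side'); Z=P[...,2]; cv2.imwrite('pics/side2.png',p[130:280,180:360,::-1].repeat(3,0).repeat(3,1))
s=read_state();print(s['position'],s['force'],s['finger_gap'])
def sh(t,*a): print(t,*blob(*a))
m=(Z>.115)&(Z<.15)&(h[...,1]<60); sh('plate','side',m,(225,170,315,245),.135)
q=P[170:245,225:315][m[170:245,225:315]]; c=np.linalg.lstsq(np.c_[q[:,:2],np.ones(len(q))],q[:,2],rcond=None)[0]; print('tilt deg',np.degrees(c[:2]),len(q))
E
```

```text
clock: 25.35
position: [0.5542, -0.0369, 0.1529]
eef_rot: [0.0, 1.0, 0.0, -0.001]
force: [-0.8, 0.0, -3.5]
finger_gap: 0.0282
grip_force: 59.7
[ 0.5542613  -0.03658094  0.15312722] [-0.5155273   0.03997605 -3.04187764] 0.02849712413514218
plate 1172 [268.9 204.4] (268.9, 203.0, 25.2) [ 0.5525 -0.0208  0.135 ] [ 0.5543 -0.027   0.135 ]
tilt deg [-0.05074457  0.22595701] 1201
```

View pics/side2.png

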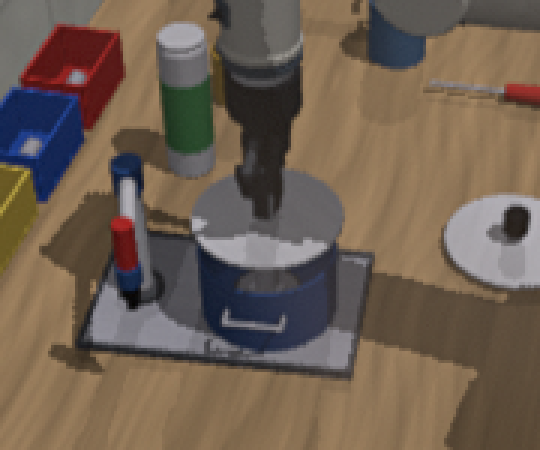

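The lid hangs level and centred over the tub (crop ~(268,220)). Lowering.

```bash
python3 -m handwheel '[[0,[-0.02,0,0.2],[0,0,0]],[0,[0,0,0.25],[0,0,0]],[0,[0,0,0.15],[0,0,0]],[0,[0,0,0.1],[0,0,0]],[0,[0,0,0.08],[0,0,0]],[0,[0,0,0.06],[0,0,0]],[0,[0,0,0.04],[0,0,0]],[0,[0,0,0],[0,0,0]]]'
```

```text
clock: 26.4
position: [0.5554, -0.0372, 0.1185]
eef_rot: [0.0, 1.0, 0.0, -0.0]
force: [-0.2, 0.0, -3.1]
finger_gap: 0.0284
grip_force: 59.7
```

No contact force, and the disc is already 3 mm inside the mouth.

```bash
python3 -m handwheel '[[0,[0,0,0.04],[0,0,0]],[0,[0,0,0.04],[0,0,0]],[0,[0,0,0.03],[0,0,0]],[0,[0,0,0.02],[0,0,0]],[0,[0,0,0],[0,0,0]]]'
```

```text
clock: 27.02
position: [0.5555, -0.0372, 0.1135]
eef_rot: [0.0, 1.0, -0.0, 0.0]
force: [-0.8, 0.5, -1.1]
finger_gap: 0.028
grip_force: 60.1
```

```bash
python3 -m handwheel '[[0,[0,0,0.02],[0,0,0]],[0,[0,0,0.02],[0,0,0]],[0,[0,0,0],[0,0,0]]]'
```

```text
clock: 27.4
position: [0.5555, -0.0372, 0.1135]
eef_rot: [0.0, 1.0, -0.0, 0.001]
force: [-5.3, 1.2, 7.6]
finger_gap: 0.0285
grip_force: 60.7
```

```bash
python3 -m handwheel '[[0.6,[0,0,0],[0,0,0]],[1,[0,0,0],[0,0,0]],[1,[0,0,0],[0,0,0]],[1,[0,0,0],[0,0,0]],[1,[0,0,-0.4],[0,0,0]],[1,[0,0,-0.8],[0,0,0]],[1,[0,0,-0.8],[0,0,0]],[1,[0,0,-0.8],[0,0,0]],[1,[0,0,-0.8],[0,0,0]],[1,[0.4,0.7,0],[0,0,0]],[1,[0.4,0.7,0],[0,0,0]],[1,[0.4,0.7,0],[0,0,0]],[1,[0.4,0.7,0],[0,0,0]],[1,[0.4,0.7,0],[0,0,0]],[1,[0.4,0.7,0],[0,0,0]],[1,[0.4,0.7,0],[0,0,0]],[1,[0.2,0.7,0],[0,0,0]],[1,[0,0,0],[0,0,0]],[1,[0,0,0],[0,0,0]]]'; python3 - <<'E'
from h import *
def sh(t,*a): print(t,*blob(*a))
T,_,h,P=grab('top'); Z=P[...,2]
m=(Z>.085)&(Z<.11)&(h[...,1]<70); sh('plate','top',m,(250,175,315,245),.096)
w=np.zeros_like(m); w[175:245,250:315]=m[175:245,250:315]; q=P[w]; q=q[np.hypot(*(q[:,:2]-q[:,:2].mean(0)).T)>.03]
c=np.linalg.lstsq(np.c_[q[:,:2],np.ones(len(q))],q[:,2],rcond=None)[0]; print('tilt',np.degrees(c[:2]),'z',np.median(q[:,2]))
red=((h[...,0]<8)|(h[...,0]>172))&(h[...,1]>130)&(h[...,2]>60)
sh('peg','top',red&(Z>.2),(225,150,295,215),.235)
S,*_=grab('side')
cv2.imwrite('pics/fin.png',np.hstack([T[140:290,200:330],S[130:280,180:310]])[:,:,::-1].repeat(3,0).repeat(3,1))
E
```

```text
clock: 29.78
position: [0.4358, 0.1865, 0.2564]
eef_rot: [0.0, 1.0, -0.0, 0.001]
force: [0.1, -0.1, -0.0]
finger_gap: 0.0853
grip_force: 0.0
plate 1648 [281.6 207.8] (281.6, 207.8, 23.5) [ 0.5549 -0.0357  0.096 ] [ 0.5548 -0.0357  0.096 ]
tilt [-0.05348591  0.14181597] z 0.09758543794561869
peg 42 [233.7 173.6] (234.0, 173.5, 4.0) [0.6459 0.1165 0.235 ] [0.6462 0.1157 0.235 ]
```

View pics/fin.png

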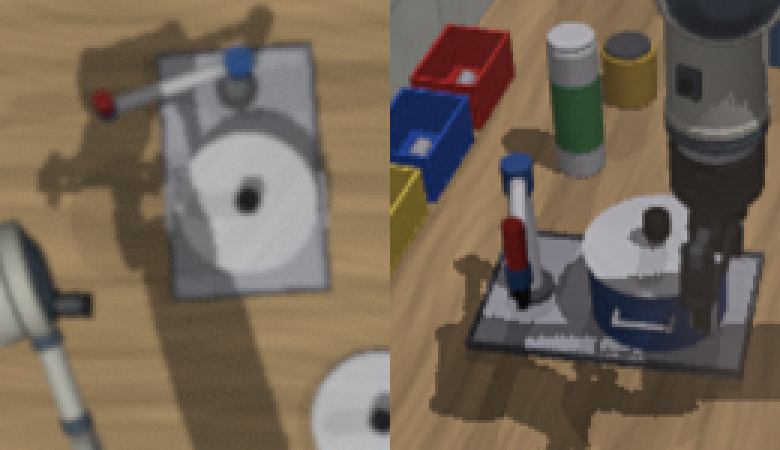

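The lid sits level on the rim (tilt under 0.2°, plate top about 0.097 m, 0.096 expected). The rinse arm is still at its stop and the gripper touches nothing.

```bash
python3 -c "
from cell import *
print(close_job())"
```

```text
the job is handed in; nothing more can be done
None
```

The job is handed in: the rinse arm is at its stop, the gear stands upright in the tub, and the lid is seated level on the rim, finished at about 30 s of the 72 s allowed.

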